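# Turn the hinged stock tags to match what is in the bins

### The job

The three stock bins have just been checked: turn their hinged tags like pages, so that each bin with supplies in it shows the ring face of its tag to the front (tag over to the left) and the empty bin shows the bar face (tag over to the right), every tag lying fully home. Push the tags over lightly with the fingertips, by the thumb tab that sticks out beside the bin; do not pinch them, and do not lift or shift the supplies in the bins or the things round about.

Things in the scene. Friction and masses are not known exactly. Their poses are not given: they have to be found in the camera images.
- stand: white sheet-steel stand, 180 deep (x) x 500 wide (y) mm, fixed on the table; base sheet 4 mm thick, 45 mm flange at the back. It carries the three bins in one row along its y, 165 mm apart in any order, 89 mm clear between neighbours. Origin: centre of its underside
- bin_gauze: the stock bin that holds a stack of four flat gauze packs: grey sheet-steel box open at the top, 152 deep (x) x 76 wide (y) x 70 high, fixed on the stand. Origin: centre of its underside, 4 mm above the table; -x points to its front, towards the robot, +y to its left. The front leans back 10 degrees, its top edge 12 mm behind its foot
- hinge_gauze (a point): point on the hinge pin of that bin's tag, level with the tag's top edge, about 67 mm above the table. The pin stands 7 mm before the middle of the bin's front and leans back 10 degrees with it, so the tag, free on its pin, falls home by its own weight to whichever side it is past the middle. Axes as the bin's
- tab_gauze (a point): middle of the top edge of the tag's thumb tab, 59 mm from the pin, moving with the tag. The tab covers 44 to 74 mm from the pin and is 34 mm high. Turned to a side, it sticks out 36 mm past the bin's side wall with free space behind; it then stands 34 to 68 mm above the table (44 to 78 mm when straight out)
- tag_gauze (a joint): that bin's tag: white leaf 49 wide x 50 high x 3 mm, plus thumb tab, 30 g, turning like a page on the pin. 0: straight out to the robot; -1.5 (stop): along the front to the bin's left (+y), raised dark ring facing the robot; +1.5 (stop): along the front to its right (-y), raised dark bar facing the robot
- bin_cases: the stock bin that holds four thermometers in their tubes: grey sheet-steel box open at the top, 152 deep (x) x 76 wide (y) x 70 high, fixed on the stand. Origin: centre of its underside, 4 mm above the table; -x points to its front, towards the robot, +y to its left. The front leans back 10 degrees, its top edge 12 mm behind its foot
- hinge_cases (a point): point on the hinge pin of that bin's tag, level with the tag's top edge, about 67 mm above the table. The pin stands 7 mm before the middle of the bin's front and leans back 10 degrees with it, so the tag, free on its pin, falls home by its own weight to whichever side it is past the middle. Axes as the bin's
- tab_cases (a point): middle of the top edge of the tag's thumb tab, 59 mm from the pin, moving with the tag. The tab covers 44 to 74 mm from the pin and is 34 mm high. Turned to a side, it sticks out 36 mm past the bin's side wall with free space behind; it then stands 34 to 68 mm above the table (44 to 78 mm when straight out)
- tag_cases (a joint): that bin's tag: white leaf 49 wide x 50 high x 3 mm, plus thumb tab, 30 g, turning like a page on the pin. 0: straight out to the robot; -1.5 (stop): along the front to the bin's left (+y), raised dark ring facing the robot; +1.5 (stop): along the front to its right (-y), raised dark bar facing the robot
- bin_empty: the stock bin that is empty: grey sheet-steel box open at the top, 152 deep (x) x 76 wide (y) x 70 high, fixed on the stand. Origin: centre of its underside, 4 mm above the table; -x points to its front, towards the robot, +y to its left. The front leans back 10 degrees, its top edge 12 mm behind its foot
- hinge_empty (a point): point on the hinge pin of that bin's tag, level with the tag's top edge, about 67 mm above the table. The pin stands 7 mm before the middle of the bin's front and leans back 10 degrees with it, so the tag, free on its pin, falls home by its own weight to whichever side it is past the middle. Axes as the bin's
- tab_empty (a point): middle of the top edge of the tag's thumb tab, 59 mm from the pin, moving with the tag. The tab covers 44 to 74 mm from the pin and is 34 mm high. Turned to a side, it sticks out 36 mm past the bin's side wall with free space behind; it then stands 34 to 68 mm above the table (44 to 78 mm when straight out)
- tag_empty (a joint): that bin's tag: white leaf 49 wide x 50 high x 3 mm, plus thumb tab, 30 g, turning like a page on the pin. 0: straight out to the robot; -1.5 (stop): along the front to the bin's left (+y), raised dark ring facing the robot; +1.5 (stop): along the front to its right (-y), raised dark bar facing the robot
- gauze0: sealed gauze pack 54x78x9 mm, lying in the gauze bin (origin at its underside)
- gauze1: sealed gauze pack 54x78x9 mm, lying in the gauze bin (origin at its underside)
- gauze2: sealed gauze pack 54x78x9 mm, lying in the gauze bin (origin at its underside)
- gauze3: sealed gauze pack 54x78x9 mm, lying in the gauze bin (origin at its underside)
- case0: thermometer in its plastic tube, 18x135x13 mm, lying along the depth of the bin of thermometer cases (origin at its underside)
- case1: thermometer in its plastic tube, 18x135x13 mm, lying along the depth of the bin of thermometer cases (origin at its underside)
- case2: thermometer in its plastic tube, 18x135x13 mm, lying along the depth of the bin of thermometer cases (origin at its underside)
- case3: thermometer in its plastic tube, 18x135x13 mm, lying along the depth of the bin of thermometer cases (origin at its underside)
- bottle: white squeeze bottle 53 mm across, 124 mm tall, standing to the right of the bins (origin at its underside)
- syringe: syringe 126x22x14 mm lying on the table in front of the bins (origin at its underside)
- pouch: sealed syringe pouch 128x40x12 mm lying on the table in front of the bins (origin at its underside)

How it is judged (in metres and radians):
At the end, for the whole second after the job is handed in: the tags of the gauze bin and of the bin of thermometer cases lie to the left within 0.15 rad (9 degrees) of their stop, the tag of the empty bin lies to the right within 0.15 rad of its stop, and all tags are at rest (value of joint each of tag_gauze, tag_cases below -1.35 rad and value of joint tag_empty above 1.35 rad and velocity of joint tag_gauze between -0.2 and 0.2 rad/s and velocity of joint tag_cases between -0.2 and 0.2 rad/s and velocity of joint tag_empty between -0.2 and 0.2 rad/s); the robot touches nothing.
It fails at once if supplies in a bin are lifted, carried or shifted by more than 20 mm (distance of any of gauze0, gauze1, gauze2, gauze3, case0, case1, case2, case3 from where it was at the start of the episode above 0.02 m).
It fails at once if a thing standing round about is lifted, carried or shifted by more than 20 mm (distance of any of bottle, syringe, pouch from where it was at the start of the episode above 0.02 m).
It fails at once if a tag is pinched or forced: more than 20 N between the fingers and the tag (contact force between the fingers and tag_gauze above 20 N or contact force between the fingers and tag_cases above 20 N or contact force between the fingers and tag_empty above 20 N).
It also fails if it takes over 51 s, if anything falls off the work surface, if the arm or the gripper's body presses on something with over 40 N, if the wrist force passes 120 N, or if a joint passes its speed limit or range.

### The arm

A 6-joint arm with a two-finger parallel gripper is mounted at the origin on a cart in front of the work surface, level with it; the furniture and walls round the work are solid. World frame = base frame: x ahead of the robot, y to its left, z up, the work surface at z = 0. Lengths are in mm, angles in rad, forces in N, time in s.
With the tool pointing down it reaches from about 325 to 875 mm from the base axis. Payload 4.4 kg.
Tool frame: the origin (TCP) lies midway between the tips of the shut fingers; the grasp point (between the pads) lies 19 mm behind it; z points along the fingers, y is the line along which they close (so a half turn about z gives the same grasp; the last joint's range is limited). The gripper opens to 85 mm and grips with 20 to 120 N. Pads are 22 mm wide; open, the fingers measure 114 mm over their backs; the gripper's body (76 mm by 85 mm) begins 54 mm behind the grasp point. The pads swing forward as they close: fully open they stand 13 mm farther back than shut.
Start: joints at [1.135, 0.207, 1.542, -0, 1.393, -0.15], TCP at [162.117, 551.675, 196.682] pointing down, gripper open.
Joint ranges: [-2.73, 2.73], [-0.86, 2.22], [0.23, 2.46], [-1.11, 4.25], [0.08, 2.63], [-2.82, 2.82]. Speed limits (rad/s): [2.79, 2.79, 3.14, 3.14, 3.14, 3.14].

### API

Orientations are given as a unit quaternion [x, y, z, w].
In Python, from station import arm, snapshot, calibration, workorder, trace gives the robot as it stands.
- The arm moves only by the tool drive_effector, called after "Call:" as name(argument=value, ...), one argument or row to a line, values as JSON. Schema: {"type":"object","properties":{"ticks":{"type":"object","properties":{"plan":{"type":"array","items":{"type":"array","items":{"type":"number"},"minItems":7,"maxItems":7},"minItems":1,"maxItems":20}},"additionalProperties":false,"required":["plan"]},"grip_force":{"type":"number"},"only":{"type":"string"},"quiet":{"type":"boolean"},"lines":{"type":"string"}},"required":["ticks"],"additionalProperties":false}. ticks is an object whose key "plan" holds a list of rows, 1 to 20 of them, each of 7 numbers: a rotation vector rx, ry, rz in a scale on which 1.0 is 45 degrees, then dx, dy, dz in shares of 750 mm (1.0 is 750 mm), then the finger opening in mm; each row is the pose to reach, as a shift and turn from the pose commanded when the call began, along the tool's axes at that moment; what a row does not reach only later rows make up. A row lasts 1/10 s, in which the tool goes at most 50 mm and 0.15 rad, less where a joint would pass 70% of its speed; a pose out of reach is approached as far as the arm can. The fingers move at their own pace and stop on an object; grip_force is the grip in N (left out, the last holds). Time passes only in rows, so rows that do not move let the fingers close. The tool returns the time, the measured TCP pose, the force, the opening and the grip force at its end. only (a regular expression) keeps the lines of the reply that match it, lines (a string "A,B") keeps lines A to B, and quiet returns only ok. No shift or turn number may pass 1 either way. Input that does not fit is refused with a message, and nothing moves.
- arm.get_state(): the state, without advancing time (a new reading comes with each control period).
- snapshot(name): name is "side" or "top" or "wrist"; returns (picture, depth): 480x640x3 uint8, blue, green, red; 480x640 float32, mm along the optical axis (not along the pixel's ray), 0 where there is no reading.
- calibration(name): a dict with "intrinsics" (3x3 intrinsics, pixels), "k1" (the pictures are not rectified: a ray, as slopes to the right and down, at radius r is drawn at 1 + k1 r^2 times it, then the intrinsics apply), "rvec" (rotation vector, rad) and "tvec" (3), from world to camera coordinates, as OpenCV has them. Camera axes: x right, y down, z forward; pixel columns grow to the right and rows downward; lengths in mm; the calibration is good to about 2 mm. A picture is of the moment at which its call begins: read the wrist's pose just before it. calibration takes no time and is no camera call; for the wrist camera it gives the pose at the moment of the call.
- workorder.hand_in(): hands the job in; it is judged then, once.
Trained networks look in the newest picture that a camera, given by its name, has taken for a name from the list of things; names that differ only in an ending like _2 or _b are one class to them, and where a whole thing is asked for, a point or a joint stands for the part that bears it (a point fixed in the world has none). Each returns a list of dicts, best first, with "conf" (0 to 1); they miss things now and then, are a little off and sometimes report something else, mostly with a low value. They report only what shows in the picture. A call takes as long as a camera call.
- trace(label, camera): "pixels" (480x640 bool, what is visible of it) and "location" ([row, column] in pixels, amid what is visible of it).
The state is a dict: "time_s": time; "q": joint angles; "joint_velocities": joint speeds; "joint_efforts": joint torques, N m; "eef_pos": TCP position; "ee_rot": TCP orientation; "force": force on the tool from outside, world axes, zero at the start; "torque": the same for the moment, N m; "finger_gap": finger opening in mm; "grasp_force": force on a finger pad.
Only numpy, scipy, OpenCV 4.12 (cv2) and the standard library are available. Lean on these libraries where they do the work, as an engineer would, in place of code of your own. Each camera call takes 0.05 s, during which the arm holds its last target. There are 200 camera calls.

## Working session

There is one attempt and no reset: what is moved stays moved. The work goes in short steps, Python scripts to look and compute and a tool call to move; the robot and the scene stay as the last step left them, time stands still between calls to the robot, and variables do not carry over. Pictures are saved under pics/ and viewed, at most 10 in all, crops included, and the job is handed in when it is done.

```bash
mkdir -p pics; cat > h.py <<'E'
import numpy as np, cv2
from station import arm, snapshot, calibration, workorder, trace
from scipy.spatial.transform import Rotation as R
def deproj(cal,dep,rc):
    K=np.array(cal["intrinsics"]);k=cal["k1"]
    rc=np.atleast_2d(rc).astype(float)
    d=np.c_[(rc[:,1]-K[0,2])/K[0,0],(rc[:,0]-K[1,2])/K[1,1]]
    u=d.copy()
    for _ in range(20): u=d/(1+k*(u**2).sum(1,keepdims=True))
    z=dep[rc[:,0].astype(int),rc[:,1].astype(int)]
    P=np.c_[u*z[:,None],z]
    Rm=cv2.Rodrigues(np.array(cal["rvec"],float))[0]
    return ((P-np.array(cal["tvec"]).ravel())@Rm)[z>0]
E
python3 - <<'E'
from h import *
for n in("top","side"):
    im,d=snapshot(n); c=calibration(n); cv2.imwrite(f"pics/{n}0.png",im); np.save(n+"0.npy",d)
    for l in ["bin_gauze","bin_cases","bin_empty","tag_gauze","tag_cases","tag_empty","bottle","syringe","pouch","tab_gauze","tab_cases","tab_empty","hinge_gauze","hinge_cases","hinge_empty","stand"]:
        for t in trace(l,n)[:2]:
            if t["conf"]<.3: continue
            P=deproj(c,d,np.argwhere(t["pixels"]))
            print(n,l,round(t["conf"],2),np.round(t["location"]),np.median(P,0).round(),np.percentile(P,3,axis=0).round(),np.percentile(P,97,axis=0).round())
s=arm.get_state();print(s)
E
```

```text
top bin_gauze 0.68 [227. 327.] [ 526. -131.   13.] [ 472. -173.    5.] [626. -89.  77.]
top bin_gauze 0.41 [201. 340.] [ 583. -152.   33.] [ 573. -153.   31.] [ 594. -151.   37.]
top bin_cases 0.66 [223. 239.] [537.  61.  46.] [464.  -0.   5.] [622.  92.  77.]
top bin_empty 0.63 [222. 175.] [541. 215.  18.] [461. 166.   4.] [616. 243.  76.]
top bin_empty 0.36 [258. 168.] [461. 231.  52.] [457. 197.   5.] [467. 268.  70.]
top tag_gauze 0.65 [263. 490.] [ 430. -485.   86.] [ 406. -510.   10.] [ 453. -472.  124.]
top tag_gauze 0.5 [249. 340.] [ 474. -160.   53.] [ 469. -197.   21.] [ 479. -127.   70.]
top tag_cases 0.46 [253. 237.] [466.  70.  52.] [462.  36.  27.] [471. 107.  68.]
top tag_empty 0.56 [254. 168.] [461. 229.  54.] [459. 200.  31.] [467. 268.  69.]
top tag_empty 0.45 [289. 371.] [ 373. -226.    3.] [ 354. -285.   -2.] [ 393. -166.   11.]
top bottle 0.86 [264. 490.] [ 430. -485.   86.] [ 406. -510.   12.] [ 452. -472.  124.]
top syringe 0.51 [291. 265.] [375.  15.  10.] [370. -23.   4.] [380.  46.  15.]
top syringe 0.47 [253. 238.] [466.  69.  54.] [462.  40.  24.] [472. 10
[... 2774 characters left out ...]
ay([ 1.13451216e+00,  2.06607373e-01,  1.54147838e+00, -2.68498499e-05,
        1.39346879e+00, -1.50506937e-01]), 'joint_velocities': array([-4.54280916e-04, -7.95823626e-05, -1.06590766e-03, -1.46408806e-03,
       -1.48115541e-04,  9.18585856e-04]), 'joint_efforts': array([-4.39376909e-04, -3.83035898e+01, -2.91962528e+01, -3.76674243e-04,
        7.47852118e-04,  1.42942110e-05]), 'eef_pos': array([162.1274093 , 551.69277049, 196.68775347]), 'ee_rot': array([1.42400537e-01, 9.89809116e-01, 1.44190255e-05, 1.81605409e-05]), 'force': array([-0.81539227, -0.09230227, -0.47465465]), 'torque': array([ 0.05176145, -0.00820845,  0.04652146]), 'grasp_force': 0.0, 'finger_gap': 85.40860293761602}
```

```bash
python3 - <<'E'
import cv2
im=cv2.imread("pics/top0.png")[170:320,130:530]; cv2.imwrite("pics/top0c.png",cv2.resize(im,None,fx=2,fy=2,interpolation=2))
E
```

```text
(no output)
```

View pics/top0c.png

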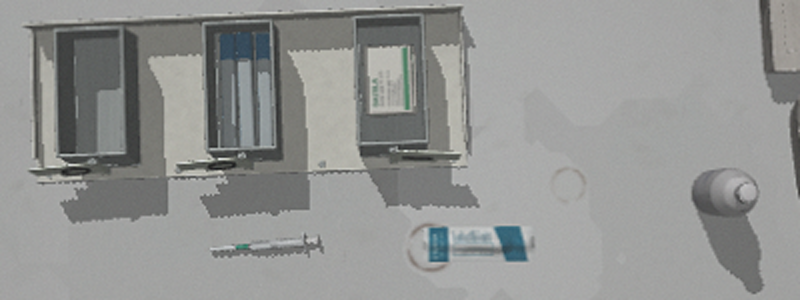

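View pics/side0.png

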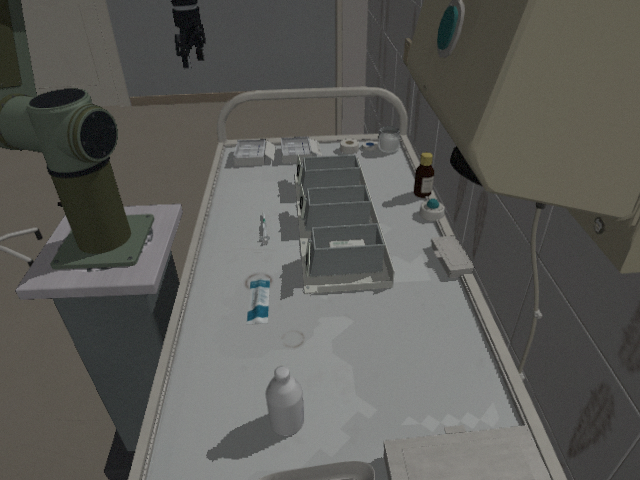

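The top view shows the empty bin leftmost with its tag to the left, so it must turn right. The cases bin is in the middle with its tag already left. The gauze bin is on the right with its tag to the right, so it must turn left. The front is clear apart from the low syringe (row 291, col 265) and pouch (row 290, col 374). I'll check the tag angles and work out the moves.

```bash
python3 - <<'E'
from h import *
s=arm.get_state(); Rt=R.from_quat(s["ee_rot"]).as_matrix(); print(Rt.round(3),s["eef_pos"])
for n in("top","side"):
    snapshot(n)[1]; d=np.load(n+"0.npy"); c=calibration(n)
    for l,y in(("tag_empty",205),("tag_cases",40),("tag_gauze",-125)):
        best=None
        for t in trace(l,n):
            P=deproj(c,d,np.argwhere(t["pixels"]))
            m=np.median(P,0)
            if abs(m[1]-y)<60 and 440<m[0]<500: best=P;break
        if best is None: print(n,l,None);continue
        P=best[(best[:,2]>30)&(best[:,2]<72)]
        for _ in range(3):
            A=np.c_[P[:,1]-y,P[:,2]-60,np.ones(len(P))]; k=np.linalg.lstsq(A,P[:,0],rcond=None)[0]; r=P[:,0]-A@k; P=P[abs(r)<2.5*r.std()+.1]
        print(n,l,k.round(3),r.std().round(2),P.min(0).round(),P.max(0).round())
P0=s["eef_pos"]
w=[[492,269,140],[492,269,46]]
for p in w: print(p,((np.array(p)-P0)@Rt).round(1))
E
```

```text
[[-0.959  0.282  0.   ]
 [ 0.282  0.959  0.   ]
 [-0.     0.    -1.   ]] [162.1274093  551.69277049 196.68775347]
top tag_empty [-8.00000e-02  2.10000e-01  4.65887e+02] 1.03 [457. 196.  30.] [469. 275.  72.]
top tag_cases [-8.90000e-02  1.95000e-01  4.71092e+02] 0.88 [462.  33.  30.] [472.  99.  70.]
top tag_gauze None
side tag_empty [-1.09000e-01  1.97000e-01  4.64703e+02] 1.51 [456. 192.  32.] [470. 270.  71.]
side tag_cases None
side tag_gauze [2.30000e-02 2.34000e-01 4.74547e+02] 0.91 [ 468. -203.   32.] [ 477. -128.   71.]
[492, 269, 140] [-396.2 -178.2   56.7]
[492, 269, 46] [-396.2 -178.2  150.7]
```

Careful with the scale: shifts go in shares of 750 mm and turns go in shares of 45 degrees. That gives: -396 mm is -0.528, -360 mm is -0.48, -0.286 rad is -0.3641.

Call:
drive_effector(
  ticks={"plan": [[0, 0, -0.1273, -0.0533, -0.024, 0.008, 0], [0, 0, -0.2546, -0.1067, -0.048, 0.016, 0], [0, 0, -0.3641, -0.16, -0.072, 0.024, 0], [0, 0, -0.3641, -0.2133, -0.096, 0.032, 0], [0, 0, -0.3641, -0.2667, -0.12, 0.04, 0], [0, 0, -0.3641, -0.32, -0.144, 0.048, 0], [0, 0, -0.3641, -0.3733, -0.168, 0.056, 0], [0, 0, -0.3641, -0.4267, -0.192, 0.064, 0], [0, 0, -0.3641, -0.48, -0.216, 0.072, 0], [0, 0, -0.3641, -0.528, -0.2373, 0.076, 0], [0, 0, -0.3641, -0.528, -0.2373, 0.076, 0], [0, 0, -0.3641, -0.528, -0.2373, 0.076, 0], [0, 0, -0.3641, -0.528, -0.2373, 0.076, 0], [0, 0, -0.3641, -0.528, -0.2373, 0.076, 0]]},
  grip_force=20,
)

```text
time_s: 3.5
eef_pos: [490.9, 270.3, 139.8]
ee_rot: [-0.001, 1.0, 0.0, -0.0]
force: [0.1, -0.6, -0.9]
finger_gap: -0.2
grasp_force: 0.0
```

```bash
python3 -c "
from h import *
s=arm.get_state();print(s['time_s'],s['eef_pos'],R.from_quat(s['ee_rot']).as_matrix().round(3),s['finger_gap'],s['force'])
im,d=snapshot('wrist');cv2.imwrite('pics/w1.png',im)"
```

```text
3.5 [490.86716123 270.31080463 139.80667503] [[-1.    -0.002 -0.   ]
 [-0.002  1.     0.   ]
 [ 0.     0.    -1.   ]] -0.16035753049851748 [ 0.06595144 -0.619356   -0.86024247]
```

View pics/w1.png

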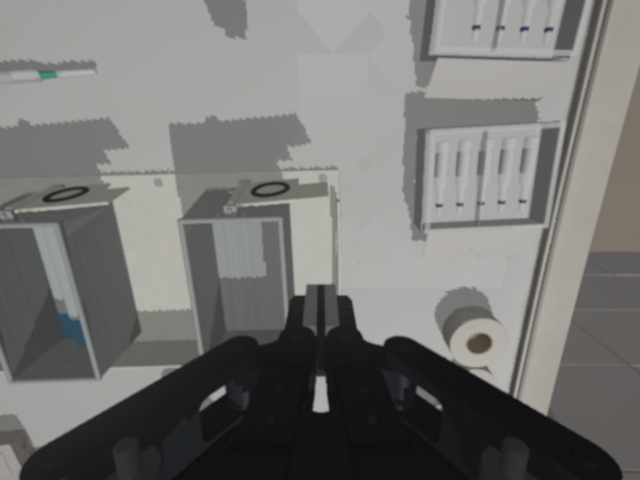

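The wrist view shows the shut fingers (tips about row 290, col 320) in the free space left of the empty bin, behind its tag, whose tab is at about row 195, col 310. The ring faces the robot on both the empty and cases bins. I'll go down and sweep.

Scaled: 92 mm is 0.1227, 88 mm is 0.1173.

Call:
drive_effector(
  ticks={"plan": [[0, 0, 0, 0, 0, 0.04, 0], [0, 0, 0, 0, 0, 0.08, 0], [0, 0, 0, 0, 0, 0.1227, 0], [0, 0, 0, 0, 0, 0.1227, 0], [0, 0, 0, 0, 0, 0.1227, 0], [0, 0, 0, 0.0107, 0, 0.1227, 0], [0, 0, 0, 0.0213, 0, 0.1227, 0], [0, 0, 0, 0.032, 0, 0.1227, 0], [0, 0, 0, 0.0427, -0.0027, 0.1227, 0], [0, 0, 0, 0.0533, -0.0053, 0.1227, 0], [0, 0, 0, 0.0627, -0.008, 0.1227, 0], [0, 0, 0, 0.072, -0.012, 0.1227, 0], [0, 0, 0, 0.0813, -0.0173, 0.1227, 0], [0, 0, 0, 0.0907, -0.024, 0.1227, 0], [0, 0, 0, 0.0987, -0.0307, 0.1227, 0], [0, 0, 0, 0.1053, -0.0387, 0.1227, 0], [0, 0, 0, 0.1107, -0.048, 0.1227, 0], [0, 0, 0, 0.1147, -0.0573, 0.1227, 0], [0, 0, 0, 0.1173, -0.0667, 0.1227, 0], [0, 0, 0, 0.1173, -0.0667, 0.1227, 0]]},
)

```text
time_s: 5.55
eef_pos: [403.6, 218.3, 47.6]
ee_rot: [0.0, 1.0, -0.0, -0.0]
force: [-0.3, 0.4, -0.1]
finger_gap: 0.1
grasp_force: 0.0
```

```bash
python3 -c "
from h import *
im,d=snapshot('wrist');cv2.imwrite('pics/w2.png',im)"
```

```text
(no output)
```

View pics/w2.png

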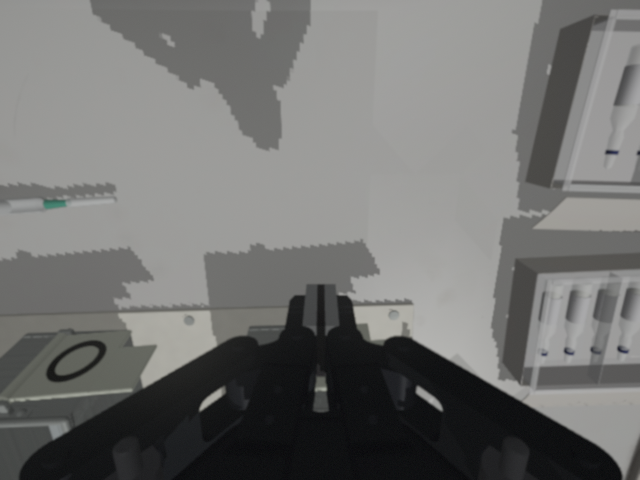

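The tag is mostly hidden behind the fingers (about row 330, col 250–370), so I'll finish the sweep past the middle, rise and look.

Scaled: -110 mm is -0.1467, -80 mm is -0.1067.

Call:
drive_effector(
  ticks={"plan": [[0, 0, 0, 0, -0.0107, 0, 0], [0, 0, 0, 0, -0.0213, 0, 0], [0, 0, 0, -0.0027, -0.032, 0, 0], [0, 0, 0, -0.0053, -0.0427, 0, 0], [0, 0, 0, -0.008, -0.0533, 0, 0], [0, 0, 0, -0.008, -0.0533, 0, 0], [0, 0, 0, -0.008, -0.0533, 0, 0], [0, 0, 0, -0.008, -0.0533, -0.0533, 0], [0, 0, 0, -0.008, -0.0533, -0.1067, 0], [0, 0, 0, -0.008, -0.0533, -0.1467, 0], [0, 0, 0, -0.008, -0.0533, -0.1467, 0]]},
)

```text
time_s: 6.7
eef_pos: [414.0, 180.5, 162.9]
ee_rot: [-0.0, 1.0, 0.001, 0.005]
force: [0.3, -0.5, 0.1]
finger_gap: 0.1
grasp_force: 0.0
```

```bash
python3 - <<'E'
from h import *
im,d=snapshot('top');cv2.imwrite("pics/top2c.png",cv2.resize(im[170:320,130:530],None,fx=2,fy=2,interpolation=2)); c=calibration("top")
for t in trace("tag_empty","top"):
    P=deproj(c,d,np.argwhere(t["pixels"])); print(round(t["conf"],2),np.median(P,0).round(),np.percentile(P,3,axis=0).round(),np.percentile(P,97,axis=0).round())
print(arm.get_state()["eef_pos"])
E
```

```text
[410.3171544  179.63283039 158.35150192]
```

View pics/top2c.png

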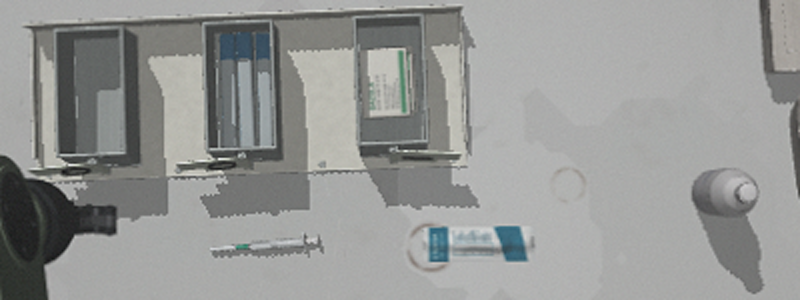

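The top view shows the empty bin's tag back on the left (row 255, col 165): the finger slid off its tip. The hinge is nearer x=467 than the 461 I used, so I'll repeat with a tighter arc (contact about 56 mm from the pin).

Scaled: 110 mm is 0.1467, 90 mm is 0.12.

Call:
drive_effector(
  ticks={"plan": [[0, 0, 0, -0.0533, 0.06, 0, 0], [0, 0, 0, -0.1093, 0.12, 0, 0], [0, 0, 0, -0.1093, 0.12, 0, 0], [0, 0, 0, -0.1093, 0.12, 0.0533, 0], [0, 0, 0, -0.1093, 0.12, 0.1067, 0], [0, 0, 0, -0.1093, 0.12, 0.1467, 0], [0, 0, 0, -0.1093, 0.12, 0.1467, 0], [0, 0, 0, -0.1093, 0.12, 0.1467, 0], [0, 0, 0, -0.096, 0.12, 0.1467, 0], [0, 0, 0, -0.0827, 0.12, 0.1467, 0], [0, 0, 0, -0.0707, 0.1173, 0.1467, 0], [0, 0, 0, -0.0627, 0.1147, 0.1467, 0], [0, 0, 0, -0.0533, 0.1107, 0.1467, 0], [0, 0, 0, -0.0453, 0.104, 0.1467, 0], [0, 0, 0, -0.0373, 0.0987, 0.1467, 0], [0, 0, 0, -0.0307, 0.0907, 0.1467, 0], [0, 0, 0, -0.0253, 0.0827, 0.1467, 0], [0, 0, 0, -0.0213, 0.0733, 0.1467, 0], [0, 0, 0, -0.0187, 0.0653, 0.1467, 0], [0, 0, 0, -0.016, 0.0547, 0.1467, 0]]},
)

```text
time_s: 8.8
eef_pos: [421.9, 219.7, 47.7]
ee_rot: [-0.0, 1.0, 0.0, 0.0]
force: [-0.3, -0.0, -0.4]
finger_gap: -0.3
grasp_force: 0.0
```

Call:
drive_effector(
  ticks={"plan": [[0, 0, 0, 0, -0.0093, 0, 0], [0, 0, 0, 0.0013, -0.0187, 0, 0], [0, 0, 0, 0.0013, -0.028, 0, 0], [0, 0, 0, 0, -0.0373, 0, 0], [0, 0, 0, -0.0013, -0.0467, 0, 0], [0, 0, 0, -0.0027, -0.056, 0, 0], [0, 0, 0, -0.0053, -0.064, 0, 0], [0, 0, 0, -0.0053, -0.064, 0, 0], [0, 0, 0, -0.0053, -0.064, 0, 0]]},
)

```text
time_s: 9.7
eef_pos: [426.0, 172.2, 47.7]
ee_rot: [0.0, 1.0, 0.0, -0.0]
force: [0.2, 0.9, -0.2]
finger_gap: 0.2
grasp_force: 0.0
```

```bash
python3 - <<'E'
from h import *
im,d=snapshot('top');cv2.imwrite("pics/top3c.png",cv2.resize(im[200:300,130:330],None,fx=3,fy=3,interpolation=2))
E
```

```text
(no output)
```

View pics/top3c.png

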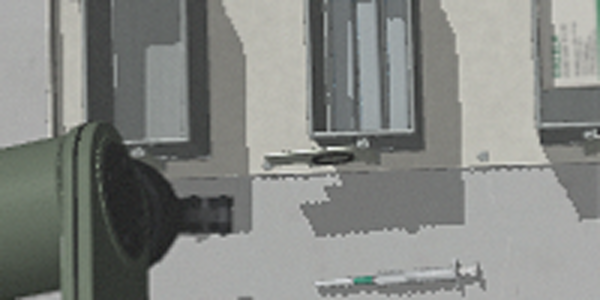

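The view from above shows the tag gone from its left position (row 150, col 60–100 is bare), with the spot hidden by the gripper. I'll rise and look.

Scaled: -175 mm is -0.2333, -110 mm is -0.1467.

Call:
drive_effector(
  ticks={"plan": [[0, 0, 0, 0, 0.004, 0, 0], [0, 0, 0, 0, 0.004, -0.0533, 0], [0, 0, 0, 0, 0.004, -0.1067, 0], [0, 0, 0, 0, 0.004, -0.1467, 0], [0, 0, 0, 0, -0.0533, -0.1467, 0], [0, 0, 0, 0, -0.1133, -0.1467, 0], [0, 0, 0, 0, -0.1733, -0.1467, 0], [0, 0, 0, 0, -0.2333, -0.1467, 0], [0, 0, 0, 0, -0.2333, -0.1467, 0]]},
)

```text
time_s: 10.65
eef_pos: [426.3, -7.0, 158.0]
ee_rot: [0.003, 1.0, -0.001, 0.0]
force: [-0.4, 0.9, 0.1]
finger_gap: -0.1
grasp_force: 0.0
```

```bash
python3 - <<'E'
from h import *
im,d=snapshot('top');cv2.imwrite("pics/top4c.png",cv2.resize(im[200:300,130:330],None,fx=3,fy=3,interpolation=2));c=calibration("top")
for t in trace("tag_empty","top"):
    P=deproj(c,d,np.argwhere(t["pixels"])); print(round(t["conf"],2),np.median(P,0).round(),np.percentile(P,3,axis=0).round(),np.percentile(P,97,axis=0).round())
E
```

```text
0.53 [461. 232.  53.] [457. 197.  24.] [467. 273.  70.]
```

View pics/top4c.png

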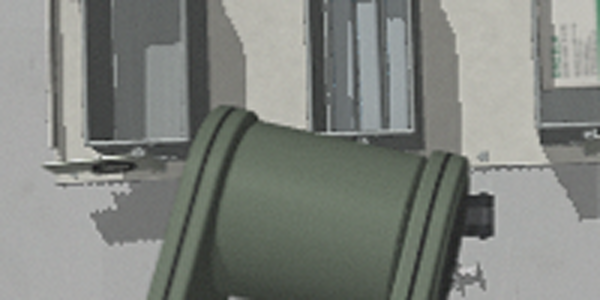

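The tag is still on the left (row 165, col 110). I'll repeat in stages, taking side and wrist pictures at each.

Scaled: 272 mm is 0.3627, 110 mm is 0.1467.

```bash
cat > cap.py <<'E'
import sys
from h import *
s=arm.get_state(); print(s["time_s"],s["eef_pos"].round(1),s["force"].round(1))
im,d=snapshot("side"); np.save(f"s_{sys.argv[1]}.npy",d); cv2.imwrite(f"pics/s_{sys.argv[1]}.png",im)
im,d=snapshot("wrist"); np.save(f"w_{sys.argv[1]}.npy",d); cv2.imwrite(f"pics/w_{sys.argv[1]}.png",im)
E
```

Call:
drive_effector(
  ticks={"plan": [[0, 0, 0, -0.0267, 0.06, 0, 0], [0, 0, 0, -0.0533, 0.12, 0, 0], [0, 0, 0, -0.088, 0.18, 0, 0], [0, 0, 0, -0.088, 0.24, 0, 0], [0, 0, 0, -0.088, 0.3, 0, 0], [0, 0, 0, -0.088, 0.3627, 0, 0], [0, 0, 0, -0.088, 0.3627, 0, 0], [0, 0, 0, -0.088, 0.3627, 0.0667, 0], [0, 0, 0, -0.088, 0.3627, 0.1067, 0], [0, 0, 0, -0.088, 0.3627, 0.1467, 0], [0, 0, 0, -0.088, 0.3627, 0.1467, 0], [0, 0, 0, -0.088, 0.3627, 0.1467, 0]]},
)

```text
time_s: 11.95
eef_pos: [491.0, 269.8, 47.5]
ee_rot: [-0.001, 1.0, -0.0, -0.001]
force: [0.1, 0.3, -0.1]
finger_gap: -0.1
grasp_force: 0.0
```

```bash
python3 cap.py a
```

```text
11.95 [491.  269.8  47.5] [ 0.1  0.3 -0.1]
```

Call:
drive_effector(
  ticks={"plan": [[0, 0, 0, 0.0133, 0, 0, 0], [0, 0, 0, 0.0267, 0, 0, 0], [0, 0, 0, 0.0387, -0.0027, 0, 0], [0, 0, 0, 0.0467, -0.0053, 0, 0], [0, 0, 0, 0.0467, -0.0053, 0, 0]]},
)

```text
time_s: 12.55
eef_pos: [455.5, 264.9, 47.6]
ee_rot: [-0.0, 1.0, -0.0, -0.0]
force: [-0.0, -0.9, -0.5]
finger_gap: 0.1
grasp_force: 0.0
```

```bash
python3 cap.py b
```

```text
12.55 [455.5 264.9  47.6] [-0.  -0.9 -0.5]
```

Call:
drive_effector(
  ticks={"plan": [[0, 0, 0, 0.0093, -0.004, 0, 0], [0, 0, 0, 0.0173, -0.0107, 0, 0], [0, 0, 0, 0.0253, -0.016, 0, 0], [0, 0, 0, 0.0253, -0.016, 0, 0]]},
)

```text
time_s: 13.05
eef_pos: [436.5, 252.5, 47.3]
ee_rot: [0.0, 1.0, -0.0, -0.001]
force: [0.6, 1.0, 0.4]
finger_gap: 0.1
grasp_force: 0.0
```

```bash
python3 cap.py c
python3 - <<'E'
import cv2,numpy as np
r=lambda n,p,y,x,w,h:cv2.resize(cv2.imread(f"pics/{p}_{n}.png")[y],(w,h))
rows=[np.hstack([cv2.resize(cv2.imread(f"pics/s_{n}.png")[130:220,240:400],(266,200)) for n in"abc"]),np.hstack([cv2.resize(cv2.imread(f"pics/w_{n}.png"),(266,200)) for n in"abc"])]
cv2.imwrite("pics/m1.png",cv2.resize(np.vstack(rows),None,fx=1,fy=1))
E
```

```text
13.05 [436.5 252.5  47.3] [0.6 1.  0.4]
```

View pics/m1.png

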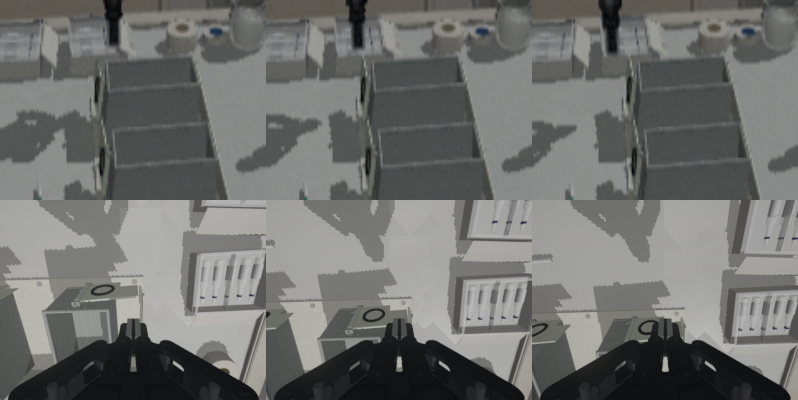

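The montage shows the tag staying put while the fingertip passes, so I'll check where the tip really is by depth.

```bash
python3 - <<'E'
from h import *
c=calibration("side");K=np.array(c["intrinsics"])
for n,p in(("a",[491,270,48]),("b",[455.5,265,48]),("c",[436.5,252.5,48])):
    im=cv2.imread(f"pics/s_{n}.png");d=np.load(f"s_{n}.npy")
    q,_=cv2.projectPoints(np.array([p],float),np.array(c["rvec"],float),np.array(c["tvec"],float),K,np.array([c["k1"],0,0,0],float));q=q.ravel()
    m=np.argwhere((im.max(2)<60)); m=m[(m[:,0]<185)&(m[:,0]>100)&(m[:,1]>260)&(m[:,1]<360)]
    P=deproj(c,d,m); ok=np.linalg.norm(P-np.array(p),axis=1)<90
    Q=P[ok]; print(n,"tcp px",q.round(),len(Q),Q.min(0).round(),Q.max(0).round())
    for z in range(35,110,10):
        S=Q[(Q[:,2]>=z)&(Q[:,2]<z+10)]
        if len(S):print(z,np.percentile(S,5,axis=0).round(),np.percentile(S,95,axis=0).round())
E
```

```text
a tcp px [309. 161.] 118 [456. 183.  21.] [495. 274. 131.]
35 [456. 206.  36.] [469. 242.  43.]
45 [457. 187.  46.] [472. 243.  54.]
55 [460. 196.  56.] [474. 231.  63.]
65 [473. 205.  72.] [473. 213.  73.]
85 [484. 255.  91.] [494. 259.  95.]
95 [483. 253.  96.] [494. 259. 104.]
105 [481. 252. 106.] [494. 264. 114.]
b tcp px [296. 163.] 132 [445. 179.  19.] [475. 271. 134.]
35 [456. 196.  35.] [470. 241.  44.]
45 [457. 182.  47.] [472. 242.  53.]
55 [460. 192.  56.] [474. 234.  62.]
75 [473. 209.  75.] [473. 209.  75.]
85 [448. 249.  89.] [458. 255.  94.]
95 [446. 247.  96.] [459. 258. 105.]
105 [446. 249. 106.] [460. 256. 114.]
c tcp px [290. 165.] 130 [427. 171.  21.] [475. 259. 133.]
35 [456. 174.  37.] [471. 237.  44.]
45 [457. 184.  46.] [472. 242.  54.]
55 [460. 178.  55.] [475. 230.  63.]
65 [473. 186.  66.] [475. 216.  74.]
85 [427. 237.  90.] [440. 246.  95.]
95 [429. 236.  96.] [441. 244. 105.]
105 [428. 237. 107.] [441. 243. 114.]
```

```bash
python3 - <<'E'
from h import *
for cam,n,p in(("side","a",[491,270,48]),("side","c",[436.5,252.5,48]),):
    c=calibration(cam); d=np.load(f"s_{n}.npy")
    rr,cc=np.mgrid[120:185,270:340]; m=np.c_[rr.ravel(),cc.ravel()]
    P=deproj(c,d,m); Q=P[(abs(P[:,0]-p[0])<18)&(abs(P[:,1]-p[1])<25)&(P[:,2]>30)]
    print(n)
    for z in range(30,130,8):
        S=Q[(Q[:,2]>=z)&(Q[:,2]<z+8)]
        if len(S):print(z,len(S),np.percentile(S,5,axis=0).round(),np.percentile(S,95,axis=0).round())
im=[cv2.resize(cv2.imread(f"pics/s_{n}.png")[135:185,270:340],(400,286),interpolation=0) for n in "ac"]
w=[cv2.resize(cv2.imread(f"pics/w_{n}.png")[200:420,200:500],(400,293)) for n in "ac"]
cv2.imwrite("pics/m2.png",np.vstack([np.hstack(im),np.hstack(w)]))
E
```

```text
a
38 1 [497. 245.  43.] [497. 245.  43.]
70 2 [488. 245.  71.] [498. 247.  75.]
78 11 [480. 260.  81.] [495. 266.  86.]
86 17 [481. 256.  86.] [500. 265.  94.]
94 24 [478. 253.  94.] [499. 266. 102.]
102 23 [479. 253. 102.] [500. 265. 110.]
110 21 [479. 253. 110.] [498. 264. 116.]
118 9 [485. 254. 119.] [495. 256. 122.]
126 3 [477. 260. 128.] [477. 274. 131.]
c
38 1 [454. 274.  40.] [454. 274.  40.]
78 14 [425. 243.  81.] [441. 248.  86.]
86 17 [424. 239.  87.] [445. 251.  93.]
94 21 [424. 236.  94.] [443. 248. 101.]
102 26 [425. 237. 102.] [444. 248. 109.]
110 18 [426. 235. 112.] [444. 247. 117.]
118 8 [429. 233. 118.] [438. 240. 121.]
126 2 [447. 238. 128.] [448. 257. 132.]
```

View pics/m2.png

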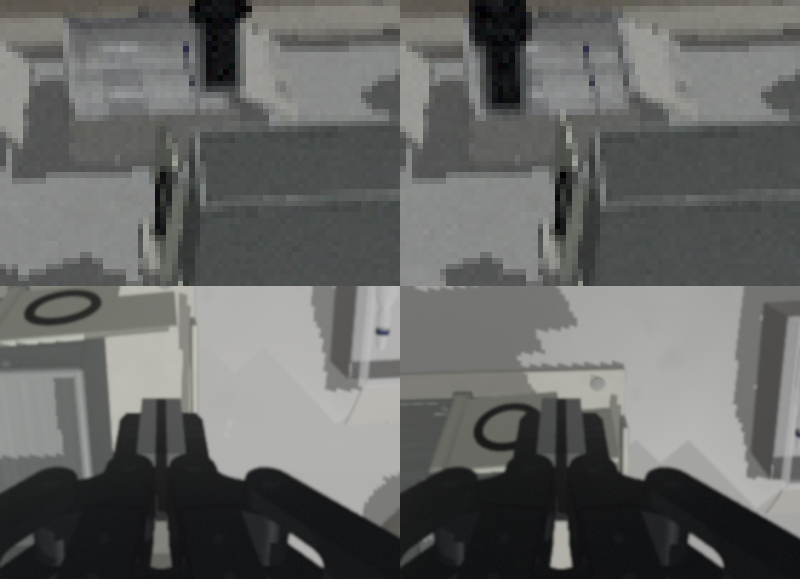

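The side view settles it: the shut tips end at about z=80 (row 150, col 307), although the reported TCP is z=48. They passed above the tag. I'll go back behind it and go about 30 mm lower, watching the force and checking the depth.

Scaled: -54 mm is -0.072, 30 mm is 0.04.

```bash
cat > tip.py <<'E'
from h import *
s=arm.get_state(); p=s["eef_pos"]; print(s["time_s"],p.round(1),s["force"].round(1))
im,d=snapshot("side"); c=calibration("side")
rr,cc=np.mgrid[100:330,250:360]; P=deproj(c,d,np.c_[rr.ravel(),cc.ravel()])
Q=P[(abs(P[:,0]-p[0])<14)&(abs(P[:,1]-p[1]+10)<12)&(P[:,2]>10)]
print("tip z",np.sort(Q[:,2])[:12].round())
for l,y in(("tag_empty",205),("tag_gauze",-125),("tag_cases",40)):
    for t in trace(l,"side"):
        P=deproj(c,d,np.argwhere(t["pixels"])); m=np.median(P,0)
        if abs(m[1]-y)<80 and m[0]<490: print(l,round(t["conf"],2),m.round(),np.percentile(P,4,axis=0).round(),np.percentile(P,96,axis=0).round()); break
E
```

Call:
drive_effector(
  ticks={"plan": [[0, 0, 0, -0.0267, 0.0213, -0.0267, 0], [0, 0, 0, -0.072, 0.0213, -0.0267, 0], [0, 0, 0, -0.072, 0.0213, -0.0267, 0], [0, 0, 0, -0.072, 0.0213, 0, 0], [0, 0, 0, -0.072, 0.0213, 0.0133, 0], [0, 0, 0, -0.072, 0.0213, 0.0267, 0], [0, 0, 0, -0.072, 0.0213, 0.04, 0], [0, 0, 0, -0.072, 0.0213, 0.04, 0]]},
)

```text
time_s: 13.95
eef_pos: [490.1, 268.7, 15.8]
ee_rot: [-0.0, 1.0, -0.001, -0.002]
force: [-0.4, -0.9, -0.2]
finger_gap: -0.1
grasp_force: 0.0
```

```bash
python3 tip.py
```

```text
13.95 [490.1 268.7  15.8] [-0.4 -0.9 -0.2]
tip z [68. 69. 70. 71. 71. 72. 72. 72. 72. 73. 73. 74.]
tag_empty 0.48 [461. 204.  48.] [456. 196.  32.] [467. 245.  67.]
tag_gauze 0.63 [ 472. -167.   50.] [ 466. -201.    6.] [ 478. -129.   70.]
tag_cases 0.72 [467.  45.  51.] [462.  32.  28.] [471.  94.  69.]
```

```bash
python3 - <<'E'
from h import *
c=calibration("wrist"); im,d=snapshot("wrist"); cv2.imwrite("pics/w_d.png",im)
print(arm.get_state()["eef_pos"])
for rc in ([100,330],[60,200],[120,420],[292,312],[292,328],[296,313],[300,313],[305,330],[310,330],[320,330],[335,330]): print(rc,d[rc[0],rc[1]],deproj(c,d,[rc]).round())
E
```

```text
[492.54659518 269.52751945  18.46276293]
[100, 330] 181.01308 [[401. 274.   1.]]
[60, 200] 175.8988 [[382. 207.   0.]]
[120, 420] 185.10419 [[411. 323.   0.]]
[292, 312] 145.6183 [[482. 265.  65.]]
[292, 328] 144.69133 [[481. 272.  66.]]
[296, 313] 142.98088 [[482. 266.  68.]]
[300, 313] 139.5204 [[482. 266.  71.]]
[305, 330] 135.39952 [[482. 273.  76.]]
[310, 330] 131.46419 [[482. 273.  80.]]
[320, 330] 123.45754 [[481. 273.  88.]]
[335, 330] 113.781235 [[481. 272.  98.]]
```

The wrist depth puts the table at z=0, so the arm pose is right. The tips themselves sit about 32 mm short of the stated TCP and are now at about z=50, level with the tab. Now I'll sweep.

Scaled: 66 mm is 0.088, 63 mm is 0.084.

Call:
drive_effector(
  ticks={"plan": [[0, 0, 0, 0.0133, 0, 0, 0], [0, 0, 0, 0.0267, 0, 0, 0], [0, 0, 0, 0.0387, -0.0013, 0, 0], [0, 0, 0, 0.0467, -0.004, 0, 0], [0, 0, 0, 0.056, -0.008, 0, 0], [0, 0, 0, 0.064, -0.0147, 0, 0], [0, 0, 0, 0.072, -0.02, 0, 0], [0, 0, 0, 0.0787, -0.028, 0, 0], [0, 0, 0, 0.084, -0.036, 0, 0], [0, 0, 0, 0.088, -0.0453, 0, 0], [0, 0, 0, 0.088, -0.0453, 0, 0]]},
)

```text
time_s: 15.3
eef_pos: [425.3, 234.3, 17.5]
ee_rot: [0.0, 1.0, -0.0, -0.0]
force: [-0.9, 0.3, -0.3]
finger_gap: 0.2
grasp_force: 0.0
```

```bash
python3 tip.py; python3 cap.py e
```

```text
15.3 [425.3 234.3  17.5] [-0.9  0.3 -0.3]
tip z [27. 28. 29. 30. 30. 31. 34. 34. 36. 37. 37. 37.]
tag_gauze 0.6 [ 473. -156.   50.] [ 467. -201.    6.] [ 479. -116.   70.]
tag_cases 0.46 [466.  53.  49.] [460.  32.  20.] [473. 107.  70.]
15.5 [426.3 235.4  17.8] [ 0.1  0.  -1.4]
```

Call:
drive_effector(
  ticks={"plan": [[0, 0, 0, 0.0027, -0.008, 0, 0], [0, 0, 0, 0.0053, -0.0187, 0, 0], [0, 0, 0, 0.0053, -0.028, 0, 0], [0, 0, 0, 0.0067, -0.0373, 0, 0], [0, 0, 0, 0.0067, -0.0467, 0, 0], [0, 0, 0, 0.0053, -0.056, 0, 0], [0, 0, 0, 0.004, -0.0653, 0, 0], [0, 0, 0, 0.0027, -0.0747, 0, 0], [0, 0, 0, 0, -0.0827, 0, 0], [0, 0, 0, 0, -0.0827, 0, 0]]},
)

```text
time_s: 16.6
eef_pos: [426.3, 172.5, 17.8]
ee_rot: [0.0, 1.0, -0.0, 0.0]
force: [0.9, -0.6, 0.4]
finger_gap: -0.5
grasp_force: 0.0
```

```bash
python3 tip.py; python3 cap.py f
```

```text
16.6 [426.3 172.5  17.8] [ 0.9 -0.6  0.4]
tip z [24. 27. 55. 55. 56. 56. 56. 57. 58. 58. 59. 59.]
tag_empty 0.66 [451. 172.  52.] [435. 137.  23.] [467. 204.  72.]
tag_gauze 0.51 [ 473. -161.   62.] [ 470. -198.   44.] [ 478. -130.   70.]
tag_cases 0.5 [466.  53.  52.] [461.  33.  26.] [473. 101.  70.]
16.8 [425.9 173.4  17.7] [-0.1  0.1 -0.4]
```

The empty bin's tag is past the middle and falling home to the right. Next I'll rise, cross to the gauze bin and go down behind its tab.

Scaled: -363 mm is -0.484, -110 mm is -0.1467.

Call:
drive_effector(
  ticks={"plan": [[0, 0, 0, 0.0027, 0.0027, -0.04, 0], [0, 0, 0, 0.0027, 0.0027, -0.0933, 0], [0, 0, 0, 0.0027, 0.0027, -0.1467, 0], [0, 0, 0, -0.0067, -0.0573, -0.1467, 0], [0, 0, 0, -0.02, -0.1173, -0.1467, 0], [0, 0, 0, -0.0333, -0.1773, -0.1467, 0], [0, 0, 0, -0.0467, -0.2373, -0.1467, 0], [0, 0, 0, -0.06, -0.2973, -0.1467, 0], [0, 0, 0, -0.0733, -0.3573, -0.1467, 0], [0, 0, 0, -0.0867, -0.4173, -0.1467, 0], [0, 0, 0, -0.1, -0.484, -0.1467, 0], [0, 0, 0, -0.1, -0.484, -0.1467, 0], [0, 0, 0, -0.1, -0.484, -0.1467, 0], [0, 0, 0, -0.1, -0.484, -0.0933, 0], [0, 0, 0, -0.1, -0.484, -0.0467, 0], [0, 0, 0, -0.1, -0.484, 0, 0], [0, 0, 0, -0.1, -0.484, 0, 0], [0, 0, 0, -0.1, -0.484, 0, 0]]},
)

```text
time_s: 18.7
eef_pos: [500.5, -188.1, 17.6]
ee_rot: [-0.001, 1.0, 0.001, -0.001]
force: [0.2, -0.0, 1.2]
finger_gap: 0.1
grasp_force: 0.0
```

```bash
python3 tip.py
```

```text
18.7 [ 500.5 -188.1   17.6] [ 0.2 -0.   1.2]
tip z [10. 11. 12. 12. 16. 16. 18. 18. 53. 54. 55. 55.]
tag_gauze 0.48 [ 473. -163.   56.] [ 468. -201.   28.] [ 478. -129.   70.]
```

Careful with the scale: shifts go in shares of 750 mm and turns go in shares of 45 degrees. That gives: 96 mm is 0.128, 90 mm is 0.12.

Call:
drive_effector(
  ticks={"plan": [[0, 0, 0, 0.0133, 0, 0, 0], [0, 0, 0, 0.0267, 0, 0, 0], [0, 0, 0, 0.0387, 0.0013, 0, 0], [0, 0, 0, 0.0467, 0.004, 0, 0], [0, 0, 0, 0.056, 0.008, 0, 0], [0, 0, 0, 0.064, 0.0147, 0, 0], [0, 0, 0, 0.072, 0.02, 0, 0], [0, 0, 0, 0.0787, 0.028, 0, 0], [0, 0, 0, 0.084, 0.036, 0, 0], [0, 0, 0, 0.088, 0.0453, 0, 0], [0, 0, 0, 0.0907, 0.0533, 0, 0], [0, 0, 0, 0.0933, 0.064, 0, 0], [0, 0, 0, 0.0933, 0.0733, 0, 0], [0, 0, 0, 0.0947, 0.0827, 0, 0], [0, 0, 0, 0.0947, 0.092, 0, 0], [0, 0, 0, 0.0933, 0.1013, 0, 0], [0, 0, 0, 0.092, 0.1107, 0, 0], [0, 0, 0, 0.0907, 0.12, 0, 0], [0, 0, 0, 0.088, 0.128, 0, 0], [0, 0, 0, 0.088, 0.128, 0, 0]]},
)

```text
time_s: 20.9
eef_pos: [435.2, -93.0, 17.7]
ee_rot: [-0.001, 1.0, 0.0, 0.0]
force: [-0.4, -0.5, -0.1]
finger_gap: 0.3
grasp_force: 0.0
```

Call:
drive_effector(
  ticks={"plan": [[0, 0, 0, 0.0027, -0.0027, -0.04, 0], [0, 0, 0, 0.0027, -0.0027, -0.0933, 0], [0, 0, 0, 0.0027, -0.0027, -0.1467, 0], [0, 0, 0, 0.0667, -0.0027, -0.1867, 0], [0, 0, 0, 0.1067, -0.0027, -0.1867, 0], [0, 0, 0, 0.1067, -0.0027, -0.1867, 0], [0, 0, 0, 0.1067, -0.0027, -0.1867, 0], [0, 0, 0, 0.1067, -0.0027, -0.1867, 0], [0, 0, 0, 0.1067, -0.0027, -0.1867, 0], [0, 0, 0, 0.1067, -0.0027, -0.1867, 0]]},
)

```text
time_s: 21.9
eef_pos: [355.4, -95.8, 157.3]
ee_rot: [-0.0, 1.0, 0.0, -0.0]
force: [-0.3, 0.3, -0.2]
finger_gap: 0.1
grasp_force: 0.0
```

```bash
python3 tip.py
python3 - <<'E'
from h import *
im,d=snapshot("top");c=calibration("top");cv2.imwrite("pics/topf.png",im)
s=cv2.imread("pics/side0.png"); s,_=snapshot("side")
cv2.imwrite("pics/fin.png",np.vstack([cv2.resize(im[190:300,140:420],(762,300),interpolation=2),cv2.resize(s[140:290,200:420],(440,300),interpolation=2).copy() if 0 else cv2.copyMakeBorder(cv2.resize(s[140:290,200:420],(440,300),interpolation=2),0,0,0,322,0)]))
E
```

```text
21.9 [355.4 -95.8 157.3] [-0.3  0.3 -0.2]
tip z []
tag_empty 0.47 [464. 170.  62.] [458. 129.  30.] [467. 202.  70.]
tag_gauze 0.47 [ 471. -108.   48.] [ 465. -132.    9.] [477. -61.  70.]
tag_cases 0.54 [466.  55.  51.] [461.  33.  25.] [473. 108.  71.]
```

View pics/fin.png

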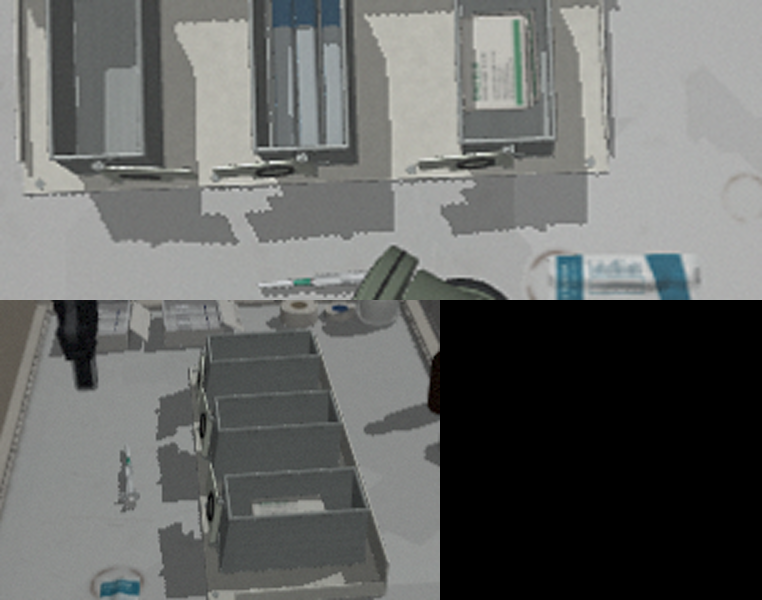

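The final view shows the empty bin's tag on the right with its bar (row 172, col 150) and the cases and gauze tags on the left with their rings (col 265 and col 465). The supplies, syringe and pouch are unmoved. I'll check the angles, then hand in.

```bash
python3 - <<'E'
from h import *
_,d=snapshot("top");c=calibration("top")
rr,cc=np.mgrid[190:300,130:420];P0=deproj(c,d,np.c_[rr.ravel(),cc.ravel()])
ok=True
for l,h,sg in(("empty",(467,205),-1),("cases",(471,40),1),("gauze",(476,-125),1)):
    u=sg*(P0[:,1]-h[1]); P=P0[(u>8)&(u<72)&(P0[:,2]>35)&(P0[:,2]<66)&(P0[:,0]<h[0]+3)&(P0[:,0]>h[0]-50)]
    for _ in range(4):
        A=np.c_[sg*(P[:,1]-h[1]),P[:,2]-60,np.ones(len(P))];k=np.linalg.lstsq(A,P[:,0],rcond=None)[0];r=P[:,0]-A@k;P=P[abs(r)<2.5*r.std()+.1]
    print(l,len(P),k.round(3),r.std().round(2))
    # stand yaw -0.03; home slope -0.07 (+/- yaw)
    dev=k[0]+0.07+0.03*sg; print("dev",round(dev,3)); ok&=abs(dev)<.09
print(ok)
if ok: print(workorder.hand_in())
E
```

```text
empty 88 [-3.300e-02  2.310e-01  4.671e+02] 0.67
dev 0.007
cases 89 [-8.10000e-02  2.00000e-01  4.70938e+02] 0.91
dev 0.019
gauze 94 [-8.7000e-02  2.2400e-01  4.7651e+02] 0.89
dev 0.013
True
the job is handed in; nothing more can be done
None
```

I turned the empty bin's tag to the right and the gauze bin's tag to the left. The cases tag already lay left. All three measured within about 0.02 rad of home, and I handed the job in; it gave no verdict.

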